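# Seat a paint tin in the V of a tin holder and bar it in

## Task

Push the paint tin along the table into the V of the steel tin holder and press it home with a steady push of about 15 N, not ramming it, so that it bears firmly and evenly on both faces of the V. Only then swing the holder's retaining bar fully shut behind it and let go, leaving the tin upright and still home in the V and the other things on the table undisturbed.

Things in the scene. Friction and masses are not known exactly. Their poses are not given: they have to be found in the camera images.
- tin_center (a point): Centre of the paint tin, half-way up. The tin is an upright, closed steel cylinder with a paper label, 100 mm in diameter and 75 mm high, standing loose on the table; about 0.3 to 0.6 kg, too wide for most grippers. It slides when pushed low; its z axis is the tin's own axis.
- holder_ref (a point): Reference point of the tin holder's fixed base, 37.5 mm above the table. The V opens towards its -x: the tin goes in along its +x; y is across the V, z up. The head (V plates and bar) is clamped fast somewhere along 40 mm of slide, not reported: the centre of a tin that is home lies at y = 0 and anywhere from x = 0 to x = +40 mm, to be found by touch. No floor plate in the V.
- holder: The tin holder: fixed base and all on it, at table height under holder_ref, same axes. The V: two upright, smooth, slippery steel plates at 90 degrees, 95 mm long, 60 mm high, on either side of y = 0. From the home tin's centre they meet 71 mm further on (+x) and end 3 mm further on at y = +-67 mm. On the +y side an arm 31 mm high runs on to the bar's hinge post; nothing stands beside the mouth at -y.
- bar (a joint): Angle of the retaining bar: level steel rod 10 mm thick, 45 mm above the table, 150 mm long from its upright hinge, which lies 56.5 mm back (-x) and 85 mm to +y of the home tin's centre (boss 20 mm wide, top at 53 mm). 0 = shut at its stop, along -y, 1.5 mm clear of a home tin; at 1.57 rad it points along -x, out of the V. Range 0 to 2. Friction 1.2 N at 100 mm; stays where left.
- stars: Bystander: a pile of three orange wooden stars, about 85 mm across, 18 mm high; leave it alone. Origin at the centre of its underside.
- brush_pot: Bystander: a white pot with two brushes, 72 mm in diameter, pot 85 mm and brushes 180 mm high; leave it alone. Origin at the centre of its underside.
- jar: Bystander: a jar with a white lid, 64 mm in diameter, 85 mm high; leave it alone. Origin at the centre of its underside.
There are look-alikes about, which are no part of the job. Several things look just like the part that bears tin_center: the one meant starts farthest to the robot's left.

How it is judged:
By the outcome, as a careful person would: the job done as asked, in the order asked, and still so for the second after the job is handed in, with the robot touching nothing.
It also fails if it takes over 72 s, if anything falls off the work surface, if the arm or the gripper's body presses on something with over 40 N, if the wrist force passes 120 N, or if a joint passes its speed limit or range.

## Robot

A 6-joint arm with a two-finger parallel gripper is mounted at the origin on the work surface. World frame = base frame: x ahead of the robot, y to its left, z up, the work surface at z = 0. Lengths are in mm, angles in rad, forces in N, time in s.
With the tool pointing down it reaches from about 400 to 925 mm from the base axis. Payload 12.5 kg.
Tool frame: the origin (TCP) lies at the centre of the arm's flange, where the gripper is bolted on; the fingertips stand 190 mm ahead of it and the grasp point (between the pads) lies 171 mm ahead of it; z points along the fingers, y is the line along which they close (so a half turn about z gives the same grasp; the last joint's range is limited). The gripper opens to 95 mm and grips with 3 to 60 N. Pads are 20 mm wide; open, the fingers measure 119 mm over their backs; the gripper's body (75 mm by 180 mm) begins 59 mm behind the grasp point.
Start: joints at [-1.447, 0.491, 1.559, -0, 1.092, -0.106], TCP at [142.384, -608.565, 404.761] pointing down, gripper open.
Joint ranges: [-3.1, 3.1], [-0.84, 2.19], [0.05, 2.79], [-1.13, 4.28], [0.06, 2.93], [-2.69, 2.69]. Speed limits (rad/s): [2.22, 2.22, 2.79, 3.14, 3.14, 3.14].

## Interface

Orientations are given as [roll, pitch, yaw] about the fixed x, y, z axes, in that order (R = Rz(yaw) Ry(pitch) Rx(roll)).
In Python, from cell import env, read_camera, search_frame, cut_out gives the robot as it stands. The module is installed in compiled form; this text tells all that it offers.
- The arm moves only by the tool move_arm, never from a script. Its argument "commands" is a list of rows, each a list of 3 entries, a list of its own where there are three numbers: the shift along the world's x, y, z normalised to -1 to 1, where 1 is 0.03 m, then the turn about the world's z normalised to -1 to 1, where 1 is 0.08 rad, then the opening, from -1 (shut) to 1 (fully open), so that 0 is half open. A call has 1 to 20 rows; each row shifts and turns the commanded pose from where the row before left it; what a row does not reach is not made up. A row lasts 1/12 s, in which the tool goes at most 41.7 mm and 7.16 degrees, less where a joint would pass 70% of its speed; a pose out of reach is approached as far as the arm can. A call with a number of a shift or a turn outside -1 to 1 is refused whole. A call with a gripper value outside its range is refused whole. The fingers move at their own pace and stop on an object; the grip force is fixed at half the most. Time passes only in rows, so rows that do not move let the fingers close. It gives the time, the measured TCP pose, the force, the opening and the grip force at its end, in the units of the state.
- env.state(): the state, without advancing time (a new reading comes with each control period).
- read_camera(name): name is "scene" or "top" or "wrist"; returns a dict with "image" (384x512x3 uint8, red, green, blue), "fx", "fy", "cx", "cy" (pixels), "rvec" (rotation vector, rad) and "tvec" (3), from world to camera coordinates, as OpenCV has them. Camera axes: x right, y down, z forward; pixel columns grow to the right and rows downward; lengths in mm; the calibration is good to about 2 mm. The wrist camera is an equidistant fisheye: a pixel r from the principal point sees the ray r / f radians off the axis. A picture is of the moment at which its call begins. There is no depth.
- env.job_done(): hands the job in; it is judged then, once.
Trained networks look in a picture, given as the dict that the camera call returned (one of the last four; its "shot" number tells which), for a name from the list of things; names that differ only in an ending like _2 or _b are one class to them, and where a whole thing is asked for, a point or a joint stands for the part that bears it (a point fixed in the world has none). Each returns a list of dicts, best first, with "confidence" (0 to 1); they miss things now and then, are a little off and sometimes report something else, mostly with a low value. They report only what shows in the picture. A call takes as long as a camera call. They do not tell look-alikes from the thing itself.
- search_frame(thing, picture): "at" ([column, row] in pixels, amid what is visible of it).
- cut_out(thing, picture): "region" (384x512 bool, what is visible of it) and "at" ([column, row] in pixels, amid what is visible of it).
The state is a dict: "t": time; "joints": joint angles; "qvel": joint speeds; "tau": joint torques, N m; "eef_pos": TCP position; "tcp_rot": TCP orientation; "ft_force": force on the tool from outside, world axes, zero at the start; "moment": the same for the moment, N m; "opening": opening from 0.0 (shut) to 1.0 (fully open); "grip_force": force on a finger pad.
Only numpy, scipy, OpenCV 4.12 (cv2) and the standard library are available. Lean on these libraries where they do the work, as an engineer would, in place of code of your own. Each camera call takes 0.05 s, during which the arm holds its last target. There are 200 camera calls.

## Working session

There is one attempt and no reset: what is moved stays moved. The work goes in short steps, Python scripts to look and compute and a tool call to move; the robot and the scene stay as the last step left them, time stands still between calls to the robot, and variables do not carry over. Pictures are saved under pics/ and viewed, at most 10 in all, crops included, and the job is handed in when it is done.

Besides the shell and the picture viewer there is one more tool, called as name([rows], argument=value, ...), one row to a line, values as JSON. move_arm: Moves the arm, as the interface text tells. Its arguments: {"type":"object","properties":{"commands":{"type":"array","items":{"type":"array"}}},"required":["commands"]}

```bash
mkdir -p pics
cat > h.py <<'E'
import numpy as np, cv2
from cell import env, read_camera, search_frame, cut_out
def cam(p):
    R=cv2.Rodrigues(np.array(p["rvec"],float))[0]; t=np.array(p["tvec"],float).ravel(); return R,t
def ray(p,uv,z):
    R,t=cam(p); d=np.array([(uv[0]-p["cx"])/p["fx"],(uv[1]-p["cy"])/p["fy"],1.])
    c=-R.T@t; d=R.T@d; return c+d*(z-c[2])/d[2]
def proj(p,X):
    R,t=cam(p); q=R@np.array(X,float)+t; return [round(p["cx"]+p["fx"]*q[0]/q[2],1),round(p["cy"]+p["fy"]*q[1]/q[2],1)]
def save(p,n): cv2.imwrite("pics/"+n,p["image"][:,:,::-1])
E
python3 - <<'E'
from h import *
a=read_camera("top"); b=read_camera("scene")
im=np.hstack([a["image"],b["image"]]); cv2.imwrite("pics/a.png",cv2.resize(np.vstack([a["image"]])[:,:,::-1],(800,600))); save(b,"b.png")
for n,z in [("tin_center",60),("holder",40),("bar",45),("stars",10),("brush_pot",50),("jar",60)]:
    for p,nm in((a,"top"),(b,"scene")):
        for r in search_frame(n,p): print(n,nm,np.round(r["at"]),round(r["confidence"],2),np.round(ray(p,r["at"],z)))
E
```

```text
tin_center top [346. 231.] 0.87 [ 496. -251.   60.]
tin_center top [333. 159.] 0.77 [ 728. -214.   60.]
tin_center top [302. 197.] 0.7 [ 602. -116.   60.]
tin_center top [359. 195.] 0.56 [ 611. -294.   60.]
tin_center scene [271. 248.] 0.89 [ 753. -233.   60.]
tin_center scene [244. 210.] 0.85 [ 610. -126.   60.]
tin_center scene [182. 229.] 0.82 [ 514. -275.   60.]
tin_center scene [212. 257.] 0.79 [ 646. -327.   60.]
holder top [219. 206.] 0.56 [569. 145.  40.]
holder scene [272. 179.] 0.89 [580.  86.  40.]
bar top [276. 243.] 0.48 [458. -36.  45.]
bar scene [217. 192.] 0.57 [478. -69.  45.]
stars top [404. 244.] 0.92 [ 465. -446.   10.]
stars scene [130. 275.] 0.9 [ 473. -430.   10.]
brush_pot top [125. 175.] 0.77 [661. 453.  50.]
brush_pot scene [338. 142.] 0.73 [673. 412.  50.]
jar top [140. 229.] 0.93 [488. 386.  60.]
jar scene [289. 138.] 0.72 [513. 335.  60.]
jar scene [246. 210.] 0.71 [ 615. -123.   60.]
```

View pics/a.png

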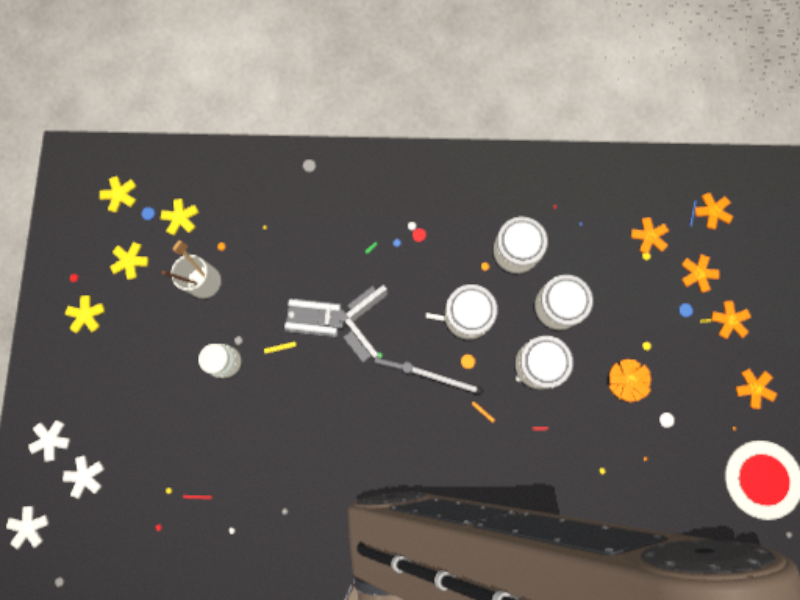

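View pics/b.png

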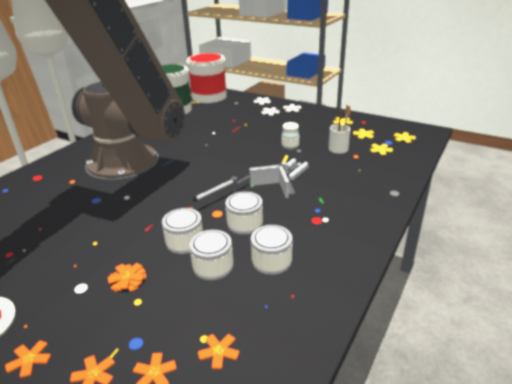

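The tin look-alikes in the top picture (512 px) are at (302,197), (346,231), (333,159) and (359,195). The robot's left is image-left, so I want (302,197), at about (602, -116). The holder is at (219,206) with the V opening to image-right, and its bar runs from about (260,235) to (306,249). Next I take a close crop to check this choice and measure.

Run:
```python
from h import *
a=read_camera("top"); b=read_camera("scene")
ca=cv2.resize(a["image"][165:265,170:340],None,fx=4.6,fy=4.6,interpolation=cv2.INTER_CUBIC)
cv2.imwrite("pics/c.png",ca[:,:,::-1])
cb=cv2.resize(b["image"][150:240,180:330],None,fx=5.3,fy=5.3,interpolation=cv2.INTER_CUBIC)
cv2.imwrite("pics/d.png",cb[:,:,::-1])
from scipy.optimize import least_squares
def mid(p,c,r=50,z0=0,z1=75):
    th=np.linspace(0,6.28,60); P=np.array([proj(p,[c[0]+r*np.cos(t),c[1]+r*np.sin(t),z]) for t in th for z in(z0,z1)],np.float32)
    h=cv2.convexHull(P).astype(np.int32); m=np.zeros((384,512),np.uint8); cv2.fillConvexPoly(m,h,1); ys,xs=np.nonzero(m); 
    M=cv2.moments(h.reshape(-1,1,2)); return np.array([M["m10"],M["m01"]])/M["m00"]
for p in(a,b):
    for r in cut_out("tin_center",p):
        ys,xs=np.nonzero(r["region"]); m=np.array([xs.mean(),ys.mean()])
        s=least_squares(lambda c: mid(p,c)-m, ray(p,m,40)[:2],diff_step=1e-2); print("tin",np.round(m,1),len(xs),np.round(s.x,1),np.round(s.cost,2))
print(env.state()["tcp_rot"],env.state()["eef_pos"],env.state()["ft_force"])
```

```text
tin [300.4 198.6] 877 [ 596.9 -113.2] 0.0
tin [347.9 231.2] 943 [ 497.4 -261.8] 0.0
tin [360.4 192.8] 1001 [ 620.7 -303.9] 0.0
tin [332.2 155.8] 927 [ 741.3 -215.4] 0.0
tin [180.9 229.3] 1295 [ 493.3 -255.4] 0.0
tin [211.5 254.4] 1769 [ 624.4 -299.6] 0.0
tin [244.  212.6] 1366 [ 600.5 -110.9] 0.0
[3.14145405e+00 8.57531927e-06 2.29810901e-01] [ 142.38554995 -608.56823393  404.76468429] [-0.20219908 -0.21774371  0.48483295]
```

View pics/c.png

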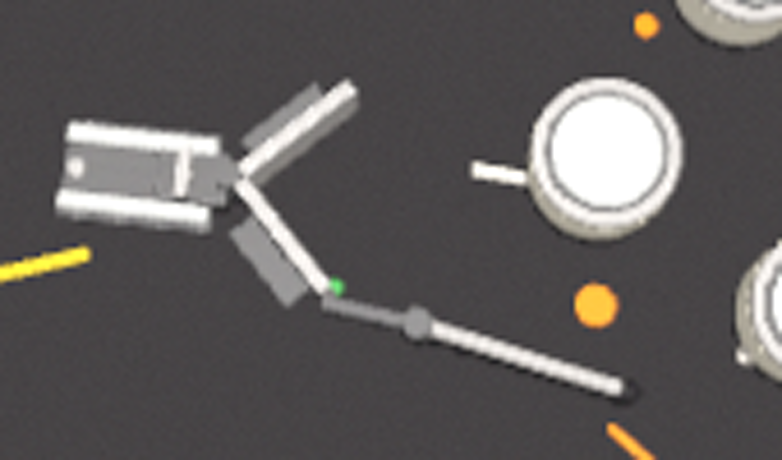

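View pics/d.png

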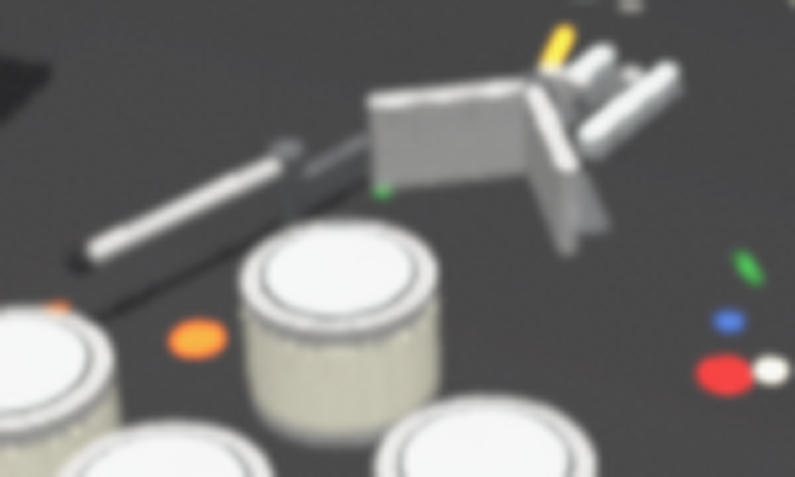

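The crops confirm the choice: the leftmost tin is alone to the right of the V, at (605,155) in the top crop. In that crop the V apex is at (240,178), the plate ends at (350,87) and (325,290), the hinge at (418,323) and the bar tip at (632,390). I'll triangulate these with the scene crop.

Run:
```python
from h import *
from scipy.optimize import least_squares
a=read_camera("top"); b=read_camera("scene")
A=lambda u,v:(u/4.6+170-.4,v/4.6+165-.4); B=lambda u,v:(u/5.3+180-.4,v/5.3+150-.4)
pts={"apex":(A(240,178),B(532,85),60),"end-":(A(350,87),B(570,165),60),"end+":(A(325,290),B(372,98),60),"hinge":(A(418,323),B(287,150),53),"tip":(A(632,390),B(78,257),45)}
for k,(p,q,z) in pts.items(): print(k,np.round(ray(a,p,z),1),np.round(ray(b,q,z),1))
# holder model: apex = home+71x, ends home+3x, +-67y ; hinge -56.5x,85y ; joint fit
L={"apex":(71,0,60),"end-":(3,-67,60),"end+":(3,67,60),"hinge":(-56.5,85,53)}
def f(v,full=False):
    x,y,th,bt=v; c,s=np.cos(th),np.sin(th); W=lambda l:[x+c*l[0]-s*l[1],y+s*l[0]+c*l[1],l[2]]; r=[]
    LL=dict(L); LL["tip"]=(-56.5-150*np.sin(bt),85-150*np.cos(bt),45)
    for k,l in LL.items():
        r+=list(np.subtract(proj(a,W(l)),pts[k][0])/1)+list(np.subtract(proj(b,W(l)),pts[k][1]))
    return np.array(r)
s=least_squares(f,[590,60,1.6,1.6],diff_step=1e-4); print(np.round(s.x,3)); print(np.round(s.fun.reshape(-1,4),1))
```

```text
apex [575.4 135.7  60. ] [579.5 140.6  60. ]
end- [640.5  62.9  60. ] [643.2  67.   60. ]
end+ [500.4  75.   60. ] [501.6  81.4  60. ]
hinge [480.3  12.   53. ] [483.1  15.1  53. ]
tip [ 439.3 -133.3   45. ] [ 436.7 -125.9   45. ]
[565.384  60.      1.563   1.6  ]
[[  1.3   3.   -5.1   0.4]
 [  0.    2.5  -3.8  -0.1]
 [  3.6   0.8  -3.8   2.2]
 [  2.5   0.2  -2.8   1.3]
 [  4.  -11.3   6.2   6.7]]
```

```bash
sed -i 's/round(\(p\["c.*q\[2\]\),1),round(\(.*\),1)\]/\1,\2]/' h.py; grep -n "def proj" -A1 h.py
python3 - <<'E'
from h import *
from scipy.optimize import least_squares
a=read_camera("top"); b=read_camera("scene")
A=lambda u,v:(u/4.6+170-.4,v/4.6+165-.4); B=lambda u,v:(u/5.3+180-.4,v/5.3+150-.4)
pts={"apex":(A(240,178),B(532,85),60),"end-":(A(350,87),B(570,165),60),"end+":(A(325,290),B(372,98),60),"hinge":(A(418,323),B(287,150),53),"tip":(A(632,390),B(78,257),45)}
L={"apex":(71,0,60),"end-":(3,-67,60),"end+":(3,67,60),"hinge":(-56.5,85,53)}
for cams in (3,1,2):
  def f(v):
    x,y,th,bt=v; c,s=np.cos(th),np.sin(th); W=lambda l:[x+c*l[0]-s*l[1],y+s*l[0]+c*l[1],l[2]]; r=[]
    LL=dict(L); LL["tip"]=(-56.5-150*np.sin(bt),85-150*np.cos(bt),45)
    for k,l in LL.items():
        if cams&1: r+=list(np.subtract(proj(a,W(l)),pts[k][0]))
        if cams&2: r+=list(np.subtract(proj(b,W(l)),pts[k][1]))
    return np.array(r)
  s=least_squares(f,[570,60,1.6,1.6],x_scale=[50,50,.3,.3]); print(np.round(s.x,3)); print(np.round(s.fun.reshape(5,-1),1))
for u in [(70,130),(218,142),(58,203),(210,220)]: print(ray(a,A(*u),15))
E
```

```text
8:def proj(p,X):
9-    R,t=cam(p); q=R@np.array(X,float)+t; return [p["cx"]+p["fx"]*q[0]/q[2],p["cy"]+p["fy"]*q[1]/q[2]]
[571.778  65.805   1.507   1.804]
[[-0.3 -0.3 -1.4  0.3]
 [-0.5  0.5 -1.7  0. ]
 [ 0.7 -1.5 -0.4  1.4]
 [-0.9 -1.   0.   0.1]
 [-1.5 -0.1  0.2  0.7]]
[569.742  64.25    1.505   1.784]
[[ 0.2  0.3]
 [-0.   1.2]
 [ 1.1 -0.8]
 [-0.5 -0.3]
 [-0.8 -0.2]]
[573.242  68.514   1.508   1.838]
[[-0.7  0. ]
 [-0.8 -0.3]
 [ 0.4  1.1]
 [ 0.9 -0.2]
 [ 0.2 -0.3]]
[614.4211547  264.20881417  15.        ]
[608.15390848 158.29652074  15.        ]
[561.75147154 269.3983987   15.        ]
[552.14406436 161.29627149  15.        ]
```

move_arm([
  [[0.95,0.87,0],1,0],
  [[0.95,0.87,0],1,0],
  [[0.95,0.87,0],1,0],
  [[0.95,0.87,0],1,0],
  [[0.95,0.87,0],1,0],
  [[0.95,0.87,0],1,0],
  [[0.95,0.87,0],1,0],
  [[0.95,0.87,0],1,0],
  [[0.95,0.87,0],1,0],
  [[0.95,0.87,0],1,0],
  [[0.95,0.87,0],1,0],
  [[0.95,0.87,0],1,0],
  [[0.95,0.87,0],1,0],
  [[0.95,0.87,0],1,0],
  [[0.95,0.87,0],1,0],
  [[0.95,0.87,0],1,0],
  [[0,0,0],0,0],
  [[0,0,0],0,0],
])

```text
t: 2.6
eef_pos: [599.3, -189.4, 404.3]
tcp_rot: [-3.141, -0.0, 1.513]
ft_force: [-0.9, -0.3, 0.4]
opening: 0.502
grip_force: 0.0
```

move_arm([
  [[0,0,-1],0,0],
  [[0,0,-1],0,0],
  [[0,0,-1],0,0],
  [[0,0,-1],0,0],
  [[0,0,-1],0,0],
  [[0,0,-0.9],0,0],
  [[0,0,-0.5],0,0],
  [[0,0,-0.3],0,0],
  [[0,0,0],0,0],
  [[0,0,0],0,0],
])

```text
t: 3.43
eef_pos: [598.2, -191.6, 204.3]
tcp_rot: [3.141, 0.0, 1.509]
ft_force: [-0.4, 0.8, 0.4]
opening: 0.499
grip_force: 0.0
```

Run:
```python
from h import *
a=read_camera("wrist"); save(a,"w1.png")
print(env.state()["ft_force"],a["cx"],a["cy"],a["fx"])
```

```text
[ 0.91261904  0.73443061 -0.14309246] 259.21872237998775 195.26072844457624 297.3186396354542
```

View pics/w1.png

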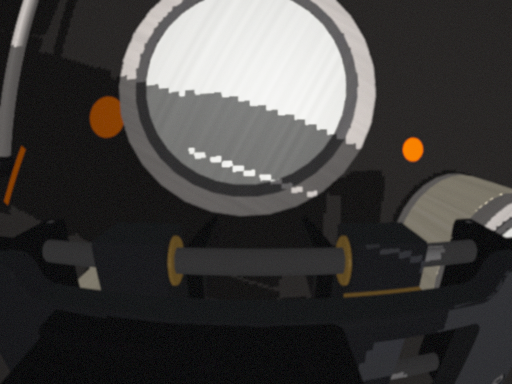

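The chosen tin lies just ahead between the fingers, with its centre near column 248 against a finger midline near column 260. That puts it about 5 mm towards -x, so I correct for that and start the push gently.

move_arm([
  [[-0.07,0.13,0],0,0],
  [[-0.07,0.13,0],0,0],
  [[0,0.13,0],0,0],
  [[0,0.13,0],0,0],
  [[0,0.1,0],0,0],
  [[0,0.08,0],0,0],
  [[0,0.06,0],0,0],
  [[0,0.06,0],0,0],
  [[0,0.06,0],0,0],
  [[0,0.06,0],0,0],
  [[0,0.06,0],0,0],
  [[0,0.06,0],0,0],
  [[0,0.06,0],0,0],
  [[0,0.06,0],0,0],
])

```text
t: 4.65
eef_pos: [594.2, -155.4, 203.8]
tcp_rot: [3.141, 0.0, 1.51]
ft_force: [0.3, -0.9, -0.4]
opening: 0.501
grip_force: 0.5
```

move_arm([
  [[-0.02,0.07,0],0,0],
  [[-0.03,0.09,0],0,0],
  [[-0.04,0.12,0],0,0],
  [[-0.04,0.12,0],0,0],
  [[-0.04,0.12,0],0,0],
  [[-0.04,0.12,0],0,0],
  [[-0.04,0.12,0],0,0],
  [[-0.04,0.12,0],0,0],
  [[-0.04,0.12,0],0,0],
  [[-0.04,0.12,0],0,0],
  [[-0.04,0.12,0],0,0],
  [[-0.04,0.12,0],0,0],
  [[-0.04,0.12,0],0,0],
  [[-0.04,0.12,0],0,0],
  [[-0.04,0.12,0],0,0],
  [[-0.04,0.12,0],0,0],
  [[-0.04,0.12,0],0,0],
  [[-0.03,0.1,0],0,0],
  [[-0.02,0.07,0],0,0],
  [[0,0.04,0],0,0],
])

```text
t: 6.32
eef_pos: [573.1, -90.1, 203.8]
tcp_rot: [-3.142, -0.0, 1.51]
ft_force: [0.1, -2.2, -0.1]
opening: 0.498
grip_force: 0.5
```

Run:
```python
from h import *
a=read_camera("wrist"); b=read_camera("scene")
cv2.imwrite("pics/w2.png",np.hstack([a["image"],cv2.resize(b["image"][130:330,150:300],(288,384))])[:,:,::-1])
print(env.state()["ft_force"],env.state()["eef_pos"])
```

```text
[0.03806279 0.15961195 0.44362547] [573.16490556 -90.2457653  203.74494755]
```

View pics/w2.png

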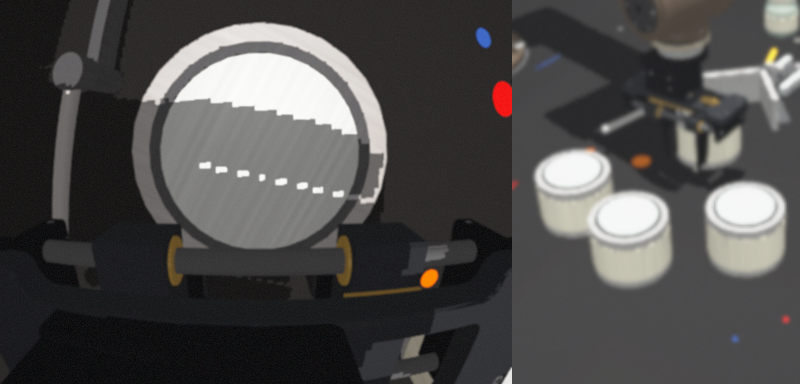

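The tin is centred in the two-finger cradle (column 260), the bar lies at the left and nothing else is touched. I continue.

move_arm([
  [[-0.02,0.08,0],0,0],
  [[-0.02,0.12,0],0,0],
  [[-0.02,0.12,0],0,0],
  [[-0.02,0.12,0],0,0],
  [[-0.02,0.12,0],0,0],
  [[-0.02,0.12,0],0,0],
  [[-0.02,0.12,0],0,0],
  [[-0.02,0.12,0],0,0],
  [[-0.02,0.12,0],0,0],
  [[-0.02,0.12,0],0,0],
  [[-0.02,0.12,0],0,0],
  [[-0.02,0.12,0],0,0],
  [[-0.02,0.12,0],0,0],
  [[-0.02,0.1,0],0,0],
  [[0.0,0.08,0],0,0],
  [[0.005,0.08,0],0,0],
  [[0.005,0.08,0],0,0],
  [[0.005,0.08,0],0,0],
  [[0.005,0.06,0],0,0],
  [[0.005,0.06,0],0,0],
])

```text
t: 8.08
eef_pos: [565.6, -28.5, 203.8]
tcp_rot: [3.141, 0.0, 1.51]
ft_force: [-0.5, -1.3, 1.0]
opening: 0.502
grip_force: 0.6
```

move_arm([
  [[0.005,0.06,0],0,0],
  [[0.005,0.06,0],0,0],
  [[0.005,0.06,0],0,0],
  [[0.005,0.06,0],0,0],
  [[0.005,0.06,0],0,0],
  [[0.005,0.06,0],0,0],
  [[0.005,0.06,0],0,0],
  [[0.005,0.06,0],0,0],
  [[0.002,0.04,0],0,0],
  [[0.002,0.04,0],0,0],
  [[0.002,0.04,0],0,0],
  [[0.002,0.04,0],0,0],
  [[0.002,0.04,0],0,0],
  [[0.002,0.04,0],0,0],
  [[0.002,0.03,0],0,0],
  [[0.002,0.03,0],0,0],
])

```text
t: 9.42
eef_pos: [567.2, -5.2, 203.8]
tcp_rot: [3.142, 0.0, 1.51]
ft_force: [-0.5, -0.2, 0.4]
opening: 0.499
grip_force: 0.6
```

move_arm([
  [[0.002,0.03,0],0,0],
  [[0.002,0.03,0],0,0],
  [[0.002,0.03,0],0,0],
  [[0.002,0.03,0],0,0],
  [[0.002,0.03,0],0,0],
  [[0.002,0.03,0],0,0],
  [[0.002,0.03,0],0,0],
  [[0.002,0.03,0],0,0],
  [[0.002,0.03,0],0,0],
  [[0.002,0.03,0],0,0],
])

```text
t: 10.25
eef_pos: [567.8, 3.8, 203.8]
tcp_rot: [3.141, -0.0, 1.51]
ft_force: [0.4, 0.0, 0.3]
opening: 0.5
grip_force: 0.6
```

move_arm([
  [[0.002,0.03,0],0,0],
  [[0.002,0.03,0],0,0],
  [[0.002,0.03,0],0,0],
  [[0.002,0.03,0],0,0],
  [[0.002,0.03,0],0,0],
])

```text
t: 10.67
eef_pos: [568.1, 8.3, 203.8]
tcp_rot: [3.142, 0.0, 1.51]
ft_force: [-0.8, -1.0, -0.1]
opening: 0.502
grip_force: 0.6
```

Run:
```python
from h import *
a=read_camera("wrist"); b=read_camera("scene")
cv2.imwrite("pics/w3.png",np.hstack([a["image"],cv2.resize(b["image"][130:330,150:300],(288,384))])[:,:,::-1])
print(env.state()["ft_force"],env.state()["eef_pos"])
```

```text
[ 0.41172766  0.29851376 -0.02182842] [568.09602195   8.38125687 203.75516376]
```

View pics/w3.png

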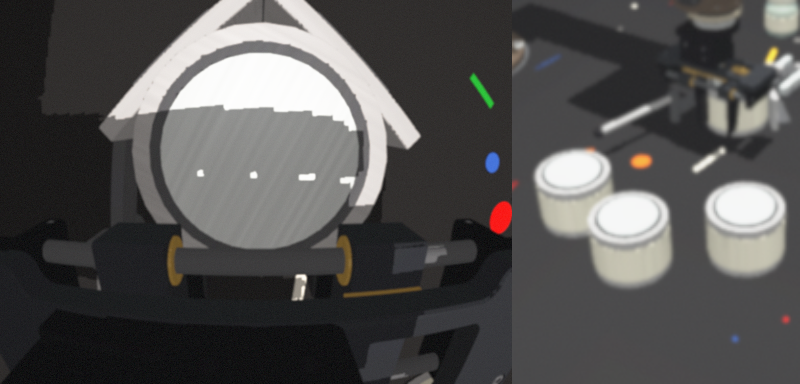

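The tin is almost home in the V: the apex is at column 263, the tin at column 260, and a sliver of gap may remain. From here I press slowly.

move_arm([
  [[0.001,0.015,0],0,0],
  [[0.001,0.015,0],0,0],
  [[0.001,0.015,0],0,0],
  [[0.001,0.015,0],0,0],
  [[0.001,0.015,0],0,0],
])

```text
t: 11.18
eef_pos: [568.2, 9.2, 203.8]
tcp_rot: [-3.142, 0.002, 1.51]
ft_force: [-3.1, -21.0, 2.0]
opening: 0.502
grip_force: 9.8
```

move_arm([
  [[0.001,0.015,0],0,0],
  [[0.001,0.015,0],0,0],
  [[0.001,0.015,0],0,0],
  [[0.001,0.015,0],0,0],
])

```text
t: 11.52
eef_pos: [568.3, 9.6, 203.9]
tcp_rot: [-3.141, 0.003, 1.511]
ft_force: [-4.8, -34.5, 3.2]
opening: 0.497
grip_force: 17.0
```

That overshot to 34 N because I sent two press calls at once. I ease back to about 15 N and hold it steady.

move_arm([
  [[0.0,-0.04,0],0,0],
  [[0.003,-0.04,0],0,0],
  [[0,0,0],0,0],
  [[0,0,0],0,0],
  [[0,0,0],0,0],
])

```text
t: 11.93
eef_pos: [568.3, 8.9, 203.8]
tcp_rot: [-3.141, 0.001, 1.51]
ft_force: [-2.4, -11.9, 1.5]
opening: 0.502
grip_force: 6.2
```

move_arm([
  [[-0.008,0.007,0],0,0],
  [[0,0.007,0],0,0],
  [[0,0,0],0,0],
  [[0,0,0],0,0],
  [[0,0,0],0,0],
  [[0,0,0],0,0],
])

```text
t: 12.43
eef_pos: [568.2, 9.0, 203.8]
tcp_rot: [-3.142, 0.001, 1.51]
ft_force: [-1.4, -16.0, 0.9]
opening: 0.5
grip_force: 7.5
```

It now holds a steady 16 N, almost exactly along the V axis. I hold it a moment, then back straight off and lift.

move_arm([
  [[0,0,0],0,0],
  [[0,0,0],0,0],
  [[0,0,0],0,0],
  [[0,0,0],0,0],
  [[0,0,0],0,0],
  [[0,0,0],0,0],
  [[-0.002,-0.03,0],0,0],
  [[-0.002,-0.03,0],0,0],
  [[-0.002,-0.03,0],0,0],
  [[-0.005,-0.08,0],0,0],
  [[-0.01,-0.2,0],0,0],
  [[-0.02,-0.4,0],0,0],
  [[-0.02,-0.5,0],0,0],
  [[-0.02,-0.5,0],0,0],
  [[-0.02,-0.3,0],0,0],
  [[0,0,0.5],0,0],
  [[0,0,1],0,-1],
  [[0,0,1],0,-1],
  [[0,0,0.8],0,-1],
  [[0,0,0],0,-1],
])

```text
t: 14.1
eef_pos: [565.7, -52.4, 307.2]
tcp_rot: [3.135, 0.001, 1.51]
ft_force: [0.2, -0.0, -0.1]
opening: 0.274
grip_force: 0.0
```

move_arm([
  [[-0.5,-0.1,0],0,-1],
  [[-0.8,-0.17,0],0,-1],
  [[-0.8,-0.17,0],0,-1],
  [[-0.8,-0.17,0],0,-1],
  [[-0.8,-0.17,0],0,-1],
  [[-0.8,-0.17,0],0,-1],
  [[-0.42,-0.08,0],0,-1],
  [[0,0,0],0,-1],
  [[0,0,0],0,-1],
])

```text
t: 14.85
eef_pos: [417.7, -83.1, 302.8]
tcp_rot: [3.141, 0.0, 1.509]
ft_force: [-0.3, -0.1, 0.3]
opening: 0.006
grip_force: 0.0
```

Run:
```python
from h import *
a=read_camera("wrist"); b=read_camera("top")
cv2.imwrite("pics/w4.png",np.hstack([a["image"],cv2.resize(b["image"][165:275,180:320],(288,226)).repeat(1,0) if 0 else cv2.copyMakeBorder(cv2.resize(b["image"][165:275,180:320],(288,226)),0,158,0,0,cv2.BORDER_CONSTANT)])[:,:,::-1])
R,t=cam(a)
def fish(X):
    q=R@np.array(X,float)+t; th=np.arctan2(np.hypot(q[0],q[1]),q[2]); n=q[:2]/np.hypot(q[0],q[1]); return np.round([a["cx"]+a["fx"]*th*n[0],a["cy"]+a["fy"]*th*n[1]])
for k,X in dict(hinge=[483.1,11.9,53],tip=[439.8,-131.7,45],tin=[571.5,63,75],finger=[417.8,-83.3,25]).items(): print(k,fish(X))
print(env.state()["eef_pos"])
```

```text
hinge [336.  86.]
tip [288. 257.]
tin [439.  27.]
finger [259. 200.]
[418.42357952 -82.92911114 302.72814041]
```

View pics/w4.png

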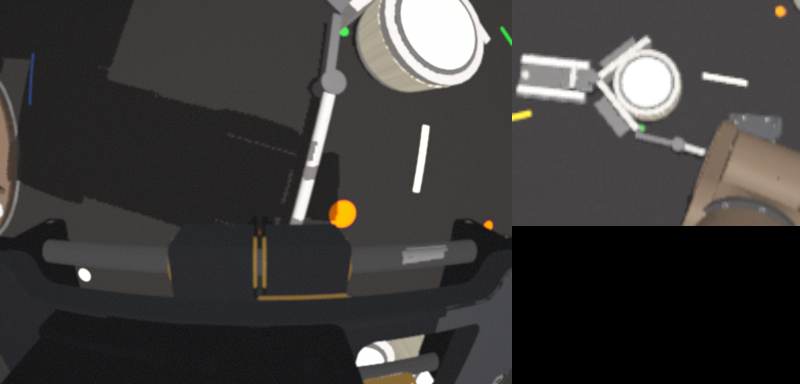

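The tin sits home in the V (top view). The hinge shows at (334,82) against a predicted (336,86), and the fingers are clear on the outer side of the bar. I descend there and compute the arc.

move_arm([
  [[0,0,-0.7],0,-1],
  [[0,0,-0.9],0,-1],
  [[0,0,-0.8],0,-1],
  [[0,0,-0.5],0,-1],
  [[0,0,0],0,-1],
  [[0,0,0],0,-1],
])

```text
t: 15.45
eef_pos: [418.2, -82.6, 215.2]
tcp_rot: [-3.14, -0.001, 1.51]
ft_force: [0.1, -0.3, 0.9]
opening: 0.004
grip_force: 0.0
```

Run:
```python
from h import *
H=np.array([483.1,11.9]); ex=np.array([.064,.998]); ey=np.array([-.998,.064])
s=env.state(); print(s["eef_pos"],s["ft_force"])
P=s["eef_pos"][:2]
for b in [1.8]+list(np.arange(1.7,-.01,-.1)):
    d=-np.sin(b)*ex-np.cos(b)*ey; m=np.cos(b)*ex-np.sin(b)*ey; o=5+12*abs(m[0])+10*abs(m[1])
    Q=H+110*d-o*m; print(round(b,2),np.round(Q,1),np.round((Q-P)/30,2)); P=Q
```

```text
[418.2017381  -82.61963655 215.23319268] [ 0.1136801  -0.32992911  0.92018015]
1.8 [432.7 -87.8] [ 0.48 -0.17]
1.7 [443.6 -92.5] [ 0.36 -0.16]
1.6 [455.1 -96. ] [ 0.38 -0.12]
1.5 [466.8 -98.2] [ 0.39 -0.08]
1.4 [476.9 -99.4] [ 0.34 -0.04]
1.3 [487.3 -99.6] [ 0.35 -0.01]
1.2 [497.8 -98.8] [0.35 0.03]
1.1 [508.3 -97. ] [0.35 0.06]
1.0 [518.7 -94.2] [0.35 0.1 ]
0.9 [528.9 -90.2] [0.34 0.13]
0.8 [538.9 -85.1] [0.33 0.17]
0.7 [548.3 -79. ] [0.32 0.2 ]
0.6 [557.2 -71.9] [0.3  0.24]
0.5 [565.4 -63.7] [0.27 0.27]
0.4 [572.8 -54.6] [0.25 0.3 ]
0.3 [579.3 -44.7] [0.21 0.33]
0.2 [584.7 -34. ] [0.18 0.36]
0.1 [588.9 -22.7] [0.14 0.38]
-0.0 [591.9 -10.9] [0.1  0.39]
```

move_arm([
  [[0.16,-0.06,0],0,-1],
  [[0.16,-0.06,0],0,-1],
  [[0.16,-0.06,0],0,-1],
  [[0.18,-0.08,0],0,-1],
  [[0.18,-0.08,0],0,-1],
  [[0.19,-0.06,0],0,-1],
  [[0.19,-0.06,0],0,-1],
  [[0.2,-0.04,0],0,-1],
  [[0.2,-0.04,0],0,-1],
  [[0.17,-0.02,0],0,-1],
  [[0.17,-0.02,0],0,-1],
  [[0.17,0,0],0,-1],
  [[0.17,0,0],0,-1],
  [[0.17,0.01,0],0,-1],
  [[0.17,0.02,0],0,-1],
  [[0.17,0.03,0],0,-1],
  [[0.17,0.03,0],0,-1],
  [[0.17,0.05,0],0,-1],
  [[0.17,0.05,0],0,-1],
])

```text
t: 17.03
eef_pos: [517.7, -94.2, 215.7]
tcp_rot: [3.142, -0.0, 1.51]
ft_force: [-1.5, 0.1, -0.6]
opening: 0.005
grip_force: 0.6
```

move_arm([
  [[0.17,0.06,0],0,-1],
  [[0.17,0.07,0],0,-1],
  [[0.17,0.08,0],0,-1],
  [[0.17,0.09,0],0,-1],
  [[0.16,0.1,0],0,-1],
  [[0.16,0.1,0],0,-1],
  [[0.15,0.12,0],0,-1],
  [[0.15,0.12,0],0,-1],
  [[0.14,0.13,0],0,-1],
  [[0.14,0.14,0],0,-1],
  [[0.12,0.15,0],0,-1],
  [[0.12,0.15,0],0,-1],
  [[0.11,0.16,0],0,-1],
  [[0.1,0.16,0],0,-1],
])

```text
t: 18.2
eef_pos: [578.4, -45.0, 215.7]
tcp_rot: [3.141, 0.0, 1.51]
ft_force: [-0.7, -1.2, 0.3]
opening: 0.001
grip_force: 0.6
```

move_arm([
  [[0.07,0.12,0],0,-1],
  [[0.06,0.12,0],0,-1],
  [[0.05,0.12,0],0,-1],
  [[0.05,0.12,0],0,-1],
  [[0.04,0.11,0],0,-1],
  [[0.03,0.1,0],0,-1],
  [[0.03,0.08,0],0,-1],
  [[0.02,0.06,0],0,-1],
  [[0.02,0.05,0],0,-1],
  [[0.01,0.04,0],0,-1],
])

```text
t: 19.03
eef_pos: [589.6, -17.8, 215.8]
tcp_rot: [3.141, 0.0, 1.51]
ft_force: [-1.6, -0.9, 1.0]
opening: 0.003
grip_force: 0.5
```

move_arm([
  [[0.003,0.02,0],0,-1],
  [[0.003,0.02,0],0,-1],
  [[0.003,0.02,0],0,-1],
  [[0.003,0.02,0],0,-1],
  [[0.003,0.02,0],0,-1],
  [[0.003,0.02,0],0,-1],
  [[0.003,0.02,0],0,-1],
  [[0.003,0.02,0],0,-1],
])

```text
t: 19.7
eef_pos: [590.3, -13.1, 215.8]
tcp_rot: [3.141, 0.0, 1.51]
ft_force: [0.2, -0.9, 0.2]
opening: 0.006
grip_force: 0.5
```

move_arm([
  [[0.001,0.01,0],0,-1],
  [[0.001,0.01,0],0,-1],
  [[0.001,0.01,0],0,-1],
  [[0.001,0.01,0],0,-1],
  [[0.001,0.01,0],0,-1],
])

```text
t: 20.12
eef_pos: [590.4, -11.8, 215.8]
tcp_rot: [3.141, 0.0, 1.51]
ft_force: [-1.2, -5.8, 0.8]
opening: 0.002
grip_force: 2.9
```

move_arm([
  [[0,0.01,0],0,-1],
  [[0,0.01,0],0,-1],
  [[0,0,0],0,-1],
])

```text
t: 20.37
eef_pos: [590.4, -11.6, 215.8]
tcp_rot: [3.141, 0.001, 1.51]
ft_force: [-0.7, -7.1, -0.1]
opening: 0.005
grip_force: 4.0
```

Run:
```python
from h import *
a=read_camera("wrist"); b=read_camera("top")
cv2.imwrite("pics/w5.png",np.hstack([a["image"],cv2.copyMakeBorder(cv2.resize(b["image"][165:275,180:320],(288,226)),0,158,0,0,cv2.BORDER_CONSTANT)])[:,:,::-1])
print(env.state()["eef_pos"],env.state()["ft_force"])
```

```text
[590.39510898 -11.63365021 215.7933181 ] [-0.41912106 -6.76198489 -0.82756284]
```

View pics/w5.png

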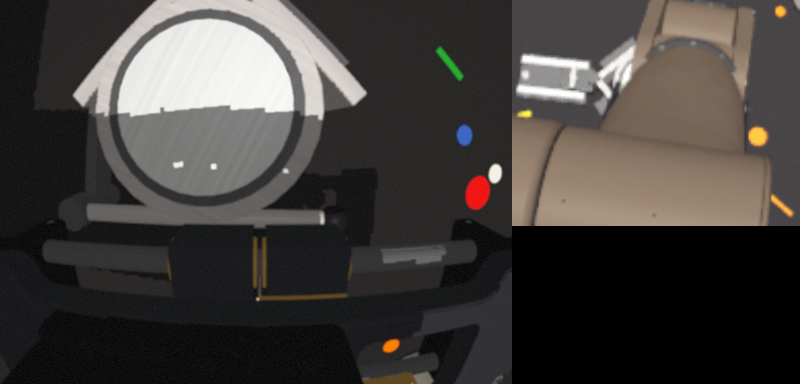

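The bar lies across behind the tin, from (90,212) to (325,217), and the tin is still in the V. I check the bar's angle properly by fisheye unprojection.

Run:
```python
from h import *
a=read_camera("wrist"); R,t=cam(a); c=-R.T@t
def un(u,v,z):
    x=(u-a["cx"])/a["fx"]; y=(v-a["cy"])/a["fy"]; th=np.hypot(x,y); s=np.sin(th)/th; d=R.T@np.array([x*s,y*s,np.cos(th)]); return c+d*(z-c[2])/d[2]
# bar edges per column: find bright band rows 195..235
g=cv2.cvtColor(a["image"],cv2.COLOR_RGB2GRAY).astype(int)
P=[]
for u in range(95,325,12):
    print(u,list(g[200:226,u]))
for n,u,v,z in[("end+",80,100,60),("end-",360,100,60),("bar0",90,212,49),("bar1",325,217,49),("tinc",208,103,75),("apex",210,-8,60)]: print(n,np.round(un(u,v,z),1))
```

```text
95 [np.int64(42), np.int64(41), np.int64(47), np.int64(67), np.int64(86), np.int64(94), np.int64(96), np.int64(98), np.int64(102), np.int64(102), np.int64(101), np.int64(102), np.int64(100), np.int64(101), np.int64(101), np.int64(101), np.int64(100), np.int64(98), np.int64(95), np.int64(88), np.int64(73), np.int64(43), np.int64(25), np.int64(21), np.int64(26), np.int64(22)]
107 [np.int64(44), np.int64(42), np.int64(43), np.int64(56), np.int64(75), np.int64(89), np.int64(98), np.int64(101), np.int64(101), np.int64(100), np.int64(100), np.int64(101), np.int64(101), np.int64(102), np.int64(100), np.int64(99), np.int64(99), np.int64(99), np.int64(99), np.int64(95), np.int64(88), np.int64(64), np.int64(38), np.int64(24), np.int64(19), np.int64(21)]
119 [np.int64(30), np.int64(26), np.int64(23), np.int64(31), np.int64(55), np.int64(84), np.int64(95), np.int64(98), np.int64(98), np.int64(102), np.int64(103), np.int64(100), np.int64(101), np.int64(101), np.int64(100), np.int64(102), np.int64(100), np.int64(102), np.int64(101), np.int64(98), np.int64(93), np.int64(80), np.int64(57), np.int64(
[... 5924 characters left out ...]
nt64(99), np.int64(102), np.int64(105), np.int64(103), np.int64(106), np.int64(106), np.int64(108), np.int64(105), np.int64(98), np.int64(87), np.int64(62), np.int64(39)]
323 [np.int64(23), np.int64(18), np.int64(24), np.int64(31), np.int64(35), np.int64(38), np.int64(37), np.int64(37), np.int64(36), np.int64(30), np.int64(45), np.int64(69), np.int64(97), np.int64(119), np.int64(132), np.int64(145), np.int64(154), np.int64(161), np.int64(170), np.int64(178), np.int64(182), np.int64(179), np.int64(166), np.int64(139), np.int64(91), np.int64(47)]
end+ [503.6  77.4  60. ]
end- [642.2  64.7  60. ]
bar0 [493.5  15.   49. ]
bar1 [626.1   5.2  49. ]
tinc [574.2  64.9  75. ]
apex [575.1 121.8  60. ]
```

move_arm([
  [[0,0.01,0],0,-1],
  [[0,0.01,0],0,-1],
  [[0,0,0],0,-1],
  [[0,0,0],0,-1],
])

```text
t: 20.85
eef_pos: [590.4, -11.4, 215.8]
tcp_rot: [3.141, 0.001, 1.51]
ft_force: [-2.4, -11.5, 0.2]
opening: 0.005
grip_force: 5.8
```

That is a hard stop: the force rises to 11.5 N with only 0.2 mm of travel. I let go, back off and lift clear.

move_arm([
  [[0,-0.03,0],0,-1],
  [[0,-0.04,0],0,-1],
  [[0,-0.06,0],0,-1],
  [[0,-0.2,0],0,-1],
  [[0,-0.5,0],0,-1],
  [[0,-0.5,0],0,-1],
  [[0,-0.3,0],0,-1],
  [[0,0,0.6],0,-1],
  [[0,0,1],0,-1],
  [[0,0,1],0,-1],
  [[0,-0.5,1],0,-1],
  [[0,-1,0.8],0,-1],
  [[0,-1,0.3],0,-1],
  [[0,-1,0],0,-1],
  [[0,-1,0],0,-1],
  [[0,-1,0],0,-1],
  [[0,-1,0],0,-1],
  [[0,0,0],0,-1],
])

```text
t: 22.35
eef_pos: [589.9, -258.8, 356.6]
tcp_rot: [3.141, 0.001, 1.506]
ft_force: [0.0, -0.1, -0.8]
opening: 0.002
grip_force: 0.0
```

Run:
```python
from h import *
b=read_camera("top"); s=read_camera("scene")
x=cv2.resize(b["image"][165:265,170:300],(400,308)); y=cv2.resize(s["image"][130:284,150:350],(400,308))
cv2.imwrite("pics/f.png",np.hstack([x,y])[:,:,::-1])
```

```text
(no output)
```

View pics/f.png

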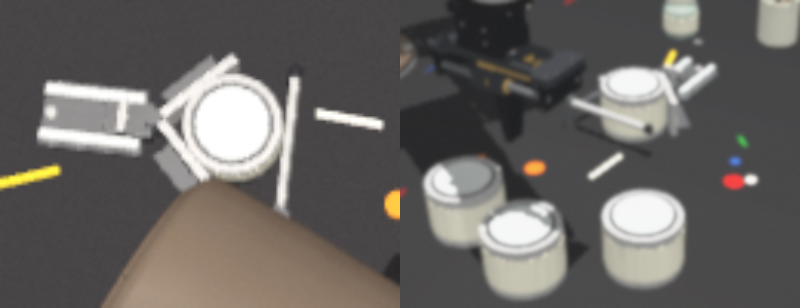

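The tin is upright and home in the V at (232,122), the bar is shut behind it from (282,210) to (294,72), and the other things stand undisturbed with the arm clear. I hand in.

```bash
python3 -c "
from cell import env
print(env.job_done())"
```

```text
the job is handed in; nothing more can be done
None
```

The tin is home in the V, upright, with the bar shut at its stop and the arm clear. The press briefly overshot to about 34 N, and I then eased it back to a steady 16 N before shutting the bar. The job is handed in, at about 22 s of the 72 s allowed.

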